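# Lock a castor axle with its R-clip

## Task

Push the castor's axle in until its head rests on the fork. Then take the larger of the two R-clips out of the wooden rack and, coil on top, press its straight leg through the cross-hole at the axle's other end, which may lean either way, feeling for the hole, until the bent leg has ridden over the axle and sprung home around it. Press gently, stop as soon as the clip is home, and leave the smaller clip and the other things alone.

Things in the scene. Friction and masses are not known exactly. Their poses are not given: they have to be found in the camera images.
- castor: Upside-down castor fixed to the bench by its 120 x 100 x 6 mm plate. Origin under the plate's centre, z up, y along the axle, whose centre line is at z = 75 mm. Wheel 84 mm across, top at z = 117 mm, between fork arms with outer faces at y = +36 and -36 mm and tops at z = 92 mm. A collar 29 mm across on the -y arm ends at y = -44 mm.
- axle (a joint): How far the axle is drawn out of the fork towards the castor's +y, in m: 0 = home, head resting on the fork's +y side; starts 0.015 to 0.035. It slides with about 3 N of friction (a little more when fast) and stops hard at 0.
- axle_head (a point): Centre of the outer face of the axle's round head (34 mm across, 8 mm thick), on the axle's centre line at the castor's y = 45 mm when home; it moves with the axle. Push it towards the castor's -y.
- axle_hole (a point): Centre of the cross-hole in the round 20 mm axle; axes as the castor's. Hole right through, 8 mm square, mouths eased 0.6 mm. Axle home: castor's y = -60 mm, 16 mm clear of the collar, 14 mm from the axle's end. The axle starts turned up to 0.6 rad either way (not given here): the hole's upper end leans to +x or -x, its mouth up to 6 mm off the top. About 0.06 N m turns the axle; it stays as left.
- rack: Fixed wooden block 60 x 140 x 52 mm (x, y, z), origin under its centre. Two equal upright pockets, 27 x 9 mm (x, y) and 44 mm deep, centred at x = -1.5 mm, y = -40 and +40 mm; one clip stands loosely in each, legs down; which is where varies.
- clip: Larger R-clip of 6 mm steel wire, about 65 g, loose. Origin: centre of its coil (26 mm across, 12 mm thick along y, solid to grip). It lies in its xz plane: straight leg along -z at x = -10 mm, square-cut tip at z = -76 mm; bent leg on the +x side, in to a shoulder, out round a 20 mm shaft, in to a throat, tip at x = 7, z = -76 mm. In the rack its coil's centre is 32 mm above the block.
- clip_seat (a point): Point on the clip's straight leg (x = -10, y = 0, z = -40 mm in the clip's frame, same axes) that lies at the centre of the cross-hole when the clip is home, its plane square to the axle; the bent leg may be on either side of the axle. The throat is then just below the axle, the shoulder just above: a hard stop within 1 mm further.
- clip_spring (a joint): How far the clip's bent leg is sprung open, in rad: 0 = relaxed. About 0.1 as the throat passes the axle's widest part, back near 0 when home. Riding over takes a push of 5 to 15 N, starting about 23 mm short of home, most 15 to 18 mm short; from about 8 mm short it goes on almost freely to the stop.
- small_clip: Smaller R-clip of the same shape (coil 21 mm across, 61 mm from coil centre to leg tip), loose in the other pocket, leaning. Origin at its coil's centre. Not to be used.
- bottle: Drinks bottle, 64 mm across, 200 mm tall. Origin under its base. Leave alone.
- flat_bar: Loose flat steel bar, 220 x 30 x 6 mm (x, y, z), lying flat. Origin under its centre. Leave alone.
- offcut: Loose steel offcut, 50 x 30 x 6 mm (x, y, z), lying flat. Origin under its centre. Leave alone.
There are look-alikes about, which are no part of the job. Leave any green, orange or purple look-alike of the castor alone.

How it is judged:
On the way, in this order (a step that is already met when the one before it is completed fails the run):
1. the axle is pushed home, its head on the fork (value of joint axle below 0.002 m), for 0.2 s.
2. the larger clip is home on the axle: straight leg through the hole, bent leg sprung around it (distance between clip_seat and axle_hole below 0.004 m and angle between the y axis of clip and the y axis of axle_hole, either way round below 0.15 rad and angle between clip's own z axis and vertical below 0.9 rad and value of joint clip_spring below 0.06 rad), for 0.2 s.
At the end, for the whole second after the job is handed in: Axle within 2 mm of home; the larger clip's seat point within 4 mm of the cross-hole's centre, its plane square to the axle within 0.15 rad, coil up within 0.9 rad, bent leg relaxed (under 0.06 rad), at rest, released; smaller clip, bottle, bar and offcut left where they were (all of step 2 and value of joint axle below 0.002 m and linear speed of clip below 0.02 m/s); the robot touches nothing.
It fails at once if the clip is forced: pressed against the axle or castor with more than 25 N (contact force between clip and castor above 25 N).
It fails at once if the gripper presses on the castor or its axle with more than 35 N (contact force between any of the fingers, the arm and castor above 35 N).
It fails at once if the smaller clip or another bystander is moved by more than 25 mm (distance of any of small_clip, bottle, flat_bar, offcut from where it was at the start of the episode above 0.025 m).
It also fails if it takes over 72 s, if anything falls off the work surface, if the arm or the gripper's body presses on something with over 40 N, if the wrist force passes 120 N, or if a joint passes its speed limit or range.

## Robot

A 6-joint arm with a two-finger parallel gripper is mounted at the origin on the work surface. World frame = base frame: x ahead of the robot, y to its left, z up, the work surface at z = 0. Lengths are in m, angles in rad, forces in N, time in s.
With the tool pointing down it reaches from about 0.225 to 0.875 m from the base axis. Payload 3.4 kg.
Tool frame: the origin (TCP) lies at the very end of the fingers, on their centre line; the grasp point (between the pads) lies 19 mm behind it; z points along the fingers, y is the line along which they close (so a half turn about z gives the same grasp; the last joint's range is limited). The gripper opens to 85 mm and grips with 20 to 120 N. Pads are 22 mm wide; open, the fingers measure 114 mm over their backs; the gripper's body (76 mm by 85 mm) begins 54 mm behind the grasp point. The pads swing forward as they close: fully open they stand 13 mm farther back than shut.
Start: joints at [1.139, 0.276, 1.505, -0, 1.361, -0.121], TCP at [0.176, 0.547, 0.231] pointing down, gripper open.
Joint ranges: [-2.89, 2.89], [-0.75, 2.08], [0.22, 2.7], [-1.18, 4.32], [0.11, 2.71], [-2.7, 2.7]. Speed limits (rad/s): [2.57, 2.57, 3.14, 3.14, 3.14, 3.14].

## Interface

Orientations are given as a unit quaternion [x, y, z, w].
In Python, from workcell import state, imaging, env gives the robot as it stands. The module is installed in compiled form; this text tells all that it offers.
- The arm moves only by the tool arm_command, never from a script. Its argument "moves" is text: rows parted by semicolons, each of 7 numbers parted by spaces: the shift along the tool's x, y, z in m, then the turn, a rotation vector about the tool's x, y, z in degrees, then the opening, from 0 (shut) to 1 (fully open). A call has exactly 8 rows; each row is the pose to reach, as a shift and turn from the pose commanded when the call began, along the tool's axes at that moment; what a row does not reach only later rows make up. A row lasts 1/12 s, in which the tool goes at most 41.7 mm and 7.16 degrees, less where a joint would pass 70% of its speed; a pose out of reach is approached as far as the arm can. A call with a gripper value outside its range is refused whole. The fingers move at their own pace and stop on an object; the grip force is fixed at half the most. Time passes only in rows, so rows that repeat a pose let the fingers close, or fill a call up. It gives the time, the measured TCP pose, the force, the opening and the grip force at its end, in the units of the state.
- state(): the state, without advancing time (a new reading comes with each control period).
- imaging.camera(name): name is "side" or "top" or "wrist"; returns a dict with "img" (384x512x3 uint8, red, green, blue), "fx", "fy", "cx", "cy" (pixels), "rvec" (rotation vector, rad) and "tvec" (3), from world to camera coordinates, as OpenCV has them; the wrist camera has in their place "tool_from_camera" (4x4, takes a point from camera to tool coordinates, whose origin is the TCP and whose axes are the flange's). Camera axes: x right, y down, z forward; pixel columns grow to the right and rows downward; lengths in m; the calibration is good to about 2 mm. A picture is of the moment at which its call begins: read the wrist's pose just before it. There is no depth.
- env.job_done(): hands the job in; it is judged then, once.
The state is a dict: "time_s": time; "joint_positions": joint angles; "joint_vel": joint speeds; "joint_torque": joint torques, N m; "eef_pos": TCP position; "tool_rot": TCP orientation; "wrist_force": force on the tool from outside, world axes, zero at the start; "ft_torque": the same for the moment, N m; "finger_gap": finger opening in m; "grip_force": force on a finger pad.
Only numpy, scipy, OpenCV 4.12 (cv2) and the standard library are available. Lean on these libraries where they do the work, as an engineer would, in place of code of your own. Each camera call takes 0.05 s, during which the arm holds its last target. There are 200 camera calls.

## Working session

There is one attempt and no reset: what is moved stays moved. The work goes in short steps, Python scripts to look and compute and a tool call to move; the robot and the scene stay as the last step left them, time stands still between calls to the robot, and variables do not carry over. Pictures are saved under pics/ and viewed, at most 11 in all, crops included, and the job is handed in when it is done.

Besides the shell and the picture viewer there is one more tool, called after "Emit:" as name(argument=value, ...) on one line, values as JSON. arm_command: Moves the arm, as the interface text tells. Its arguments: {"type":"object","properties":{"moves":{"type":"string"}},"required":["moves"]}

```bash
mkdir -p pics
cat > h.py <<'E'
import numpy as np, cv2
from scipy.spatial.transform import Rotation as R
from workcell import state, imaging, env
def snap(n,f):
    s=state(); c=imaging.camera(n)
    if n=="wrist":
        T=np.eye(4);T[:3,:3]=R.from_quat(s["tool_rot"]).as_matrix();T[:3,3]=s["eef_pos"]
        W=T@np.array(c["tool_from_camera"])
    else:
        M=np.eye(4);M[:3,:3]=cv2.Rodrigues(np.array(c["rvec"],float))[0];M[:3,3]=c["tvec"];W=np.linalg.inv(M)
    np.savez(f"pics/{f}.npz",W=W,k=[c["fx"],c["fy"],c["cx"],c["cy"]],img=c["img"])
    cv2.imwrite(f"pics/{f}.png",c["img"][:,:,::-1]); return c
def ray(f,u,v):
    d=np.load(f"pics/{f}.npz");k=d["k"];W=d["W"]
    r=W[:3,:3]@np.array([(u-k[2])/k[0],(v-k[3])/k[1],1]);return W[:3,3],r
def onz(f,u,v,z):
    o,r=ray(f,u,v);return o+r*(z-o[2])/r[2]
def proj(f,p):
    d=np.load(f"pics/{f}.npz");k=d["k"];W=np.linalg.inv(d["W"])
    q=W[:3,:3]@np.array(p)+W[:3,3];return np.array([k[0]*q[0]/q[2]+k[2],k[1]*q[1]/q[2]+k[3]])
def tri(obs):
    A=np.zeros((3,3));b=np.zeros(3)
    for f,u,v in obs:
        o,r=ray(f,u,v);r=r/np.linalg.norm(r);P=np.eye(3)-np.outer(r,r);A+=P;b+=P@o
    return np.linalg.solve(A,b)
def crop(f,x0,y0,x1,y1,s,out):
    i=cv2.imread(f"pics/{f}.png")[y0:y1,x0:x1];cv2.imwrite(f"pics/{out}.png",cv2.resize(i,None,fx=s,fy=s,interpolation=cv2.INTER_CUBIC))
E
python3 - <<'E'
from h import *
for n in("top","side"): snap(n,n)
a=np.vstack([cv2.imread("pics/top.png"),cv2.imread("pics/side.png")])
print(state())
for n in("top","side"):print(np.load(f"pics/{n}.npz")["W"].round(3),np.load(f"pics/{n}.npz")["k"])
crop("top",0,0,512,384,1.5,"topb");crop("side",0,0,512,384,1.5,"sideb")
E
```

```text
{'time_s': 0.1, 'joint_positions': array([ 1.13902621e+00,  2.76540538e-01,  1.50600304e+00, -1.95113908e-05,
        1.36071724e+00, -1.21026355e-01]), 'joint_vel': array([-0.0006037 , -0.0014721 , -0.00301626, -0.00114891,  0.00077534,
        0.00053597]), 'joint_torque': array([ 4.72545671e-04, -4.17700982e+01, -2.46402347e+01, -4.63307842e-04,
        5.79958330e-03,  5.85582015e-06]), 'eef_pos': array([0.17564205, 0.54701843, 0.2305226 ]), 'tool_rot': array([ 1.54745441e-01,  9.87954024e-01, -8.05027902e-04, -2.18437345e-04]), 'wrist_force': array([ 0.81101892, -0.32180225, -0.05621793]), 'ft_torque': array([ 0.00370399, -0.00108196,  0.01986713]), 'grip_force': 0.0, 'finger_gap': 0.08515795154228113}
[[ 0.018 -0.998  0.068  0.457]
 [-1.    -0.019 -0.018  0.056]
 [ 0.019 -0.068 -0.998  1.275]
 [ 0.     0.     0.     1.   ]] [438.99157466 438.99157466 243.98691222 189.1646134 ]
[[ 0.912 -0.268  0.309  0.275]
 [-0.409 -0.588  0.698 -0.62 ]
 [-0.005 -0.763 -0.646  0.692]
 [ 0.     0.     0.     1.   ]] [427.86700205 427.86700205 262.25339133 188.96383432]
```

View pics/topb.png

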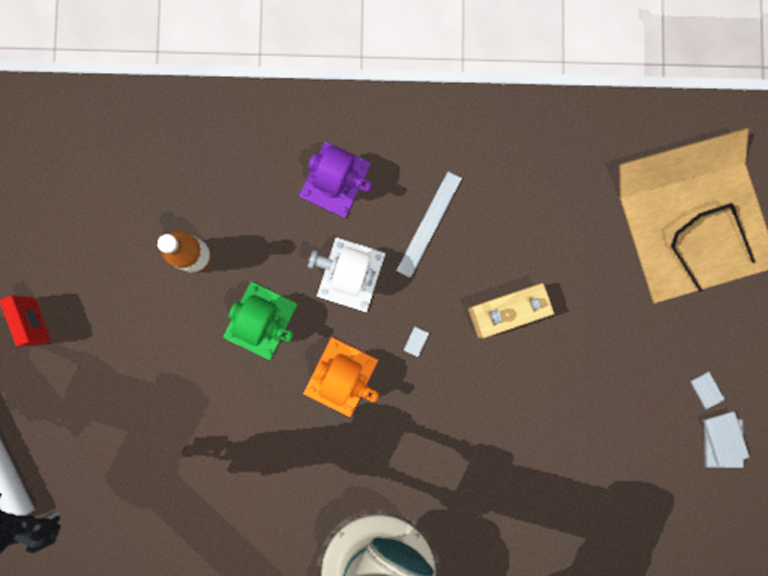

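View pics/sideb.png

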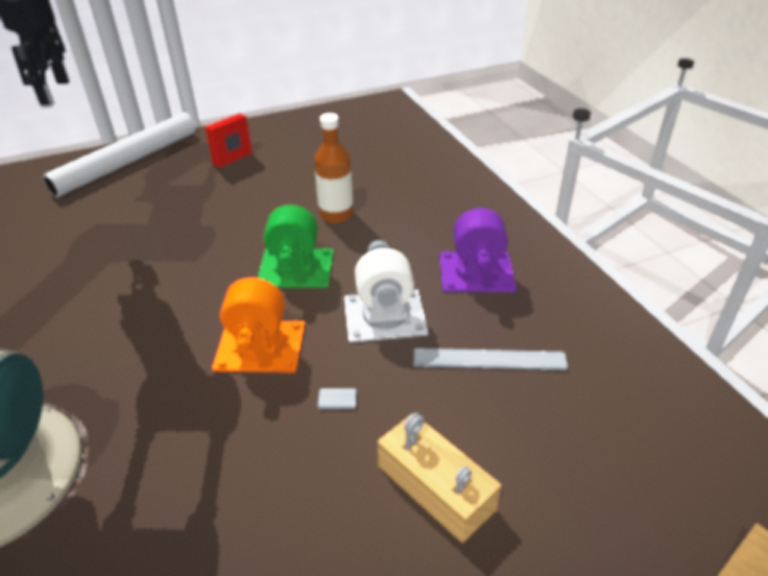

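White castor is at top pixel (350,272) in the 1.5x view, with its head at left (315,258). The look-alikes are purple (337,177), green (260,320) and orange (343,377). Clip candidates in the rack are (495,317) and (538,304). I'll check both in one crop.

Run:
```python
from h import *
crop("top",195,150,265,215,5,"a");crop("top",305,180,385,230,5,"b");crop("side",225,155,290,230,5,"c");crop("side",245,265,340,365,4,"d")
ims=[cv2.imread(f"pics/{x}.png") for x in "abcd"]
C=np.zeros((600,800,3),np.uint8)
def put(i,x,y,w,h):
    C[y:y+h,x:x+w]=cv2.resize(i,(w,h))
put(ims[0],0,0,323,300);put(ims[1],330,0,470,294);put(ims[2],0,305,255,295);put(ims[3],330,305,280,295)
cv2.imwrite("pics/m1.png",C)
```

```text
(no output)
```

View pics/m1.png

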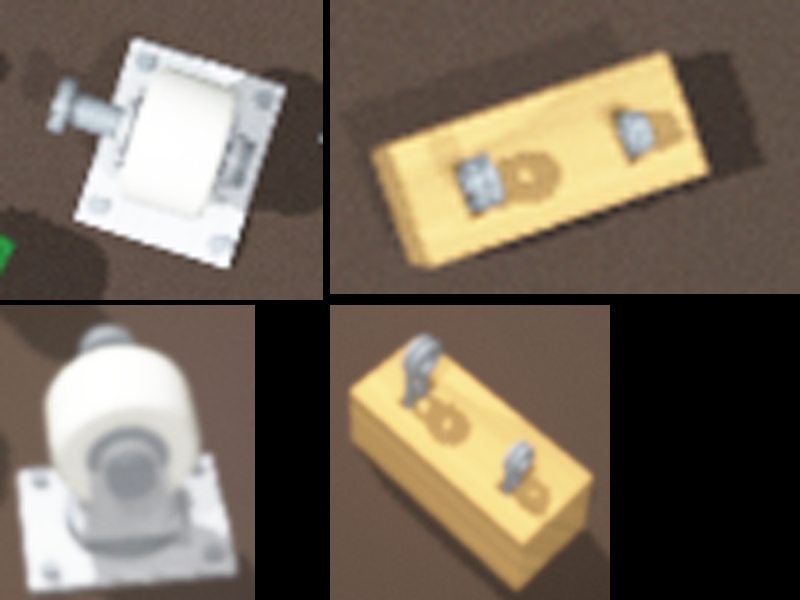

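Run:
```python
from h import *
P=[onz("top",195+x/4.615,150+y/4.615,0.006) for x,y in[(132,38),(287,88),(230,268),(75,220)]]
P=np.array(P);print(P.round(4)); c=P.mean(0)
y=(P[0]-P[1])+(P[3]-P[2]);x=(P[0]-P[3])+(P[1]-P[2])
print("castor",c,"yaw from x",np.arctan2(x[1],x[0]),"from y",np.arctan2(-y[0],y[1]))
print("head@75",onz("top",195+60/4.615,150+105/4.615,0.075))
print("rack dir",[onz("top",305+(a-330)/5.875,180+b/5.875,0.052).round(4) for a,b in[(390,148),(665,52),(708,175),(432,264)]])
print("clipL coil top",onz("top",305+(480-330)/5.875,180+183/5.875,0.084+.01))
print("clipS",onz("top",305+(636-330)/5.875,180+133/5.875,0.08))
# triangulate clip L coil: side panel d scale 280/95
print(tri([("top",305+(480-330)/5.875,180+180/5.875),("side",245+(423-330)/2.947,265+(355-305)/2.95)]))
s=state();print(R.from_quat(s["tool_rot"]).as_matrix().round(3))
print(imaging.camera("wrist")["tool_from_camera"])
```

```text
[[ 0.6328  0.095   0.006 ]
 [ 0.6031 -0.0032  0.006 ]
 [ 0.4891  0.0307  0.006 ]
 [ 0.5173  0.1283  0.006 ]]
castor [0.56057485 0.06270744 0.006     ] yaw from x -0.28462163949050656 from y -0.2877484410686346
head@75 [0.5822708  0.13484184 0.075     ]
rack dir [array([ 0.4996, -0.1648,  0.052 ]), array([ 0.5479, -0.2963,  0.052 ]), array([ 0.4896, -0.3168,  0.052 ]), array([ 0.445 , -0.1852,  0.052 ])]
clipL coil top [ 0.482836   -0.19878245  0.094     ]
clipS [ 0.5077329  -0.27461291  0.08      ]
[ 0.48552245 -0.20187881  0.08144358]
[[-0.952  0.306 -0.001]
 [ 0.306  0.952 -0.002]
 [ 0.    -0.002 -1.   ]]
[[-4.90068825e-04 -9.57206637e-01 -2.89404932e-01  7.38645884e-02]
 [ 9.99999792e-01 -3.47765993e-04 -5.43131057e-04 -1.00295259e-03]
 [ 4.19243459e-04 -2.89405138e-01  9.57206608e-01 -1.43575371e-01]
 [ 0.00000000e+00  0.00000000e+00  0.00000000e+00  1.00000000e+00]]
```

The crop shows the left clip (m1 pixel (480,183), world +y end) is larger, and the castor's head is drawn out about 30 mm towards world +y. Next is planning the approach.

```bash
cat >> h.py <<'E'
def plan(p,yaw_deg=None,Rt=None):
    """tool shift (m) and rotvec (deg) to world TCP p; tool y = (sin yaw, cos yaw)"""
    s=state();A=R.from_quat(s["tool_rot"]).as_matrix()
    d=A.T@(np.array(p)-s["eef_pos"])
    if yaw_deg is not None:
        a=np.radians(yaw_deg);Rt=np.array([[-np.cos(a),np.sin(a),0],[np.sin(a),np.cos(a),0],[0,0,-1]])
    r=R.from_matrix(A.T@Rt).as_rotvec(degrees=True)
    print("shift",d.round(4),"rot",r.round(2));return d,r
C0=np.array([.5606,.0627,0]);CX=np.array([.959,-.284,0]);CY=np.array([.284,.959,0])
def cas(x,y,z):return C0+CX*x+CY*y+np.array([0,0,z])
E
python3 - <<'E'
from h import *
print("bottle",onz("top",112,162,.2),onz("side",333/1.5,212/1.5,0))
plan([.35,.40,.31],16.5)
plan(cas(0,.13,.2),16.5); plan(cas(0,.13,.06),16.5)
E
```

```text
bottle [0.59101147 0.36217073 0.2       ] [0.58754721 0.36891571 0.        ]
shift [-0.211  -0.0868 -0.0793] rot [-0.08 -0.01 -1.31]
shift [-0.5117 -0.2134  0.0309] rot [-0.08 -0.01 -1.31]
shift [-0.5117 -0.2132  0.1709] rot [-0.08 -0.01 -1.31]
```

Emit:
arm_command(moves="0 0 -0.04 0 0 0 0;-0.01 -0.005 -0.08 0 0 -1.3 0;-0.045 -0.02 -0.08 0 0 -1.3 0;-0.08 -0.035 -0.08 0 0 -1.3 0;-0.115 -0.05 -0.08 0 0 -1.3 0;-0.15 -0.065 -0.08 0 0 -1.3 0;-0.185 -0.08 -0.08 0 0 -1.3 0;-0.22 -0.095 -0.08 0 0 -1.3 0")

```text
time_s: 0.82
eef_pos: [0.3571, 0.3883, 0.3112]
tool_rot: [0.143, 0.99, -0.0, -0.0]
wrist_force: [0.4, 0.2, 0.6]
finger_gap: -0.0001
grip_force: 0.0
```

Emit:
arm_command(moves="-0.035 -0.013 0 0 0 0 0;-0.073 -0.028 0 0 0 0 0;-0.11 -0.043 0 0 0 0 0;-0.147 -0.058 0 0 0 0 0;-0.184 -0.073 0 0 0 0 0;-0.221 -0.088 0.02 0 0 0 0;-0.258 -0.103 0.04 0 0 0 0;-0.29 -0.116 0.06 0 0 0 0")

```text
time_s: 1.48
eef_pos: [0.6001, 0.1969, 0.253]
tool_rot: [0.144, 0.99, 0.0, 0.001]
wrist_force: [0.3, 0.3, 0.7]
finger_gap: -0.0003
grip_force: 0.0
```

Run:
```python
from h import *
snap("wrist","w1"); plan(cas(0,.125,.06),16.5)
for n,p in [("head.078",cas(0,.078,.075)),("head.045",cas(0,.045,.075)),("plate",cas(0,.05,.006))]:print(n,proj("w1",p))
crop("w1",0,0,512,384,1.5,"w1b")
```

```text
shift [ 0.0051 -0.0093  0.1871] rot [-0.39  0.03 -0.27]
head.078 [206.60095226 178.22481007]
head.045 [178.96957838 178.25943494]
plate [195.56155673 167.38727118]
```

View pics/w1b.png

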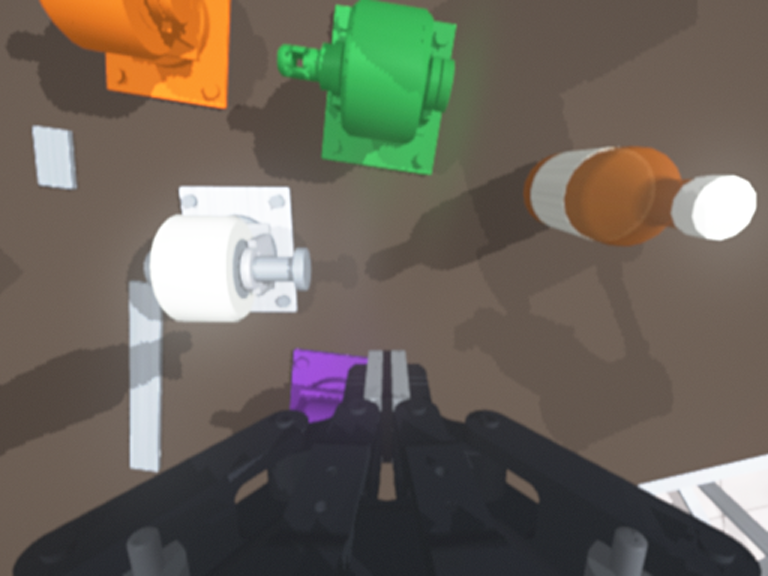

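The wrist view matches: white castor's head at (307,269) in the 1.5x view, about 1.5 px from the prediction for a 78 mm outer face. Going down beside it.

Emit:
arm_command(moves="0.005 -0.005 0.03 -0.4 0 -0.3 0;0.005 -0.009 0.06 -0.4 0 -0.3 0;0.005 -0.009 0.09 -0.4 0 -0.3 0;0.005 -0.009 0.12 -0.4 0 -0.3 0;0.005 -0.009 0.15 -0.4 0 -0.3 0;0.005 -0.009 0.175 -0.4 0 -0.3 0;0.005 -0.009 0.187 -0.4 0 -0.3 0;0.005 -0.009 0.187 -0.4 0 -0.3 0")

```text
time_s: 2.2
eef_pos: [0.5881, 0.1907, 0.0625]
tool_rot: [0.141, 0.99, 0.002, -0.003]
wrist_force: [-0.3, -0.3, -0.6]
finger_gap: 0.0001
grip_force: 0.0
```

Emit:
arm_command(moves="0 -0.008 0 0 0 0 0;0 -0.016 0 0 0 0 0;0 -0.024 0 0 0 0 0;0 -0.030 0 0 0 0 0;0 -0.034 0 0 0 0 0;0 -0.038 0 0 0 0 0;0 -0.042 0 0 0 0 0;0 -0.046 0 0 0 0 0")

```text
time_s: 2.87
eef_pos: [0.5788, 0.1477, 0.0667]
tool_rot: [0.141, 0.99, 0.005, 0.001]
wrist_force: [0.3, 5.3, 2.5]
finger_gap: -0.0001
grip_force: 1.8
```

Run:
```python
from h import *
s=state();print((s["eef_pos"]-C0)@CX,(s["eef_pos"]-C0)@CY,s["wrist_force"],s["wrist_force"]@CY)
```

```text
-0.0066990162062500955 0.08663738791533802 [0.26932668 5.31158685 2.53531673] 5.170300569952114
```

Emit:
arm_command(moves="0.0 -0.003 0 0 0 0 0;0 -0.006 0 0 0 0 0;0 -0.009 0 0 0 0 0;0 -0.012 0 0 0 0 0;0 -0.014 0 0 0 0 0;0 -0.016 0 0 0 0 0;0 -0.018 0 0 0 0 0;0 -0.018 0 0 0 0 0")

```text
time_s: 3.53
eef_pos: [0.5733, 0.1292, 0.0659]
tool_rot: [0.141, 0.99, 0.003, 0.001]
wrist_force: [1.3, 2.5, 1.9]
finger_gap: 0.0001
grip_force: 1.0
```

Run:
```python
from h import *
s=state();print((s["eef_pos"]-C0)@CX,(s["eef_pos"]-C0)@CY,s["wrist_force"],s["wrist_force"]@CY)
snap("wrist","w2")
for y in(.045,.05,.055,.06):print(y,proj("w2",cas(0,y,.092))*1.5)
crop("w2",0,0,512,384,1.5,"w2b")
```

```text
-0.006690039205948616 0.06739897592955131 [1.27504113 2.49071275 1.94172638] 2.7507052049183596
0.045 [321.76226813 426.67542476]
0.05 [337.02060604 426.67845302]
0.055 [352.270882   426.68147968]
0.06 [367.51310241 426.68450474]
```

View pics/w2b.png

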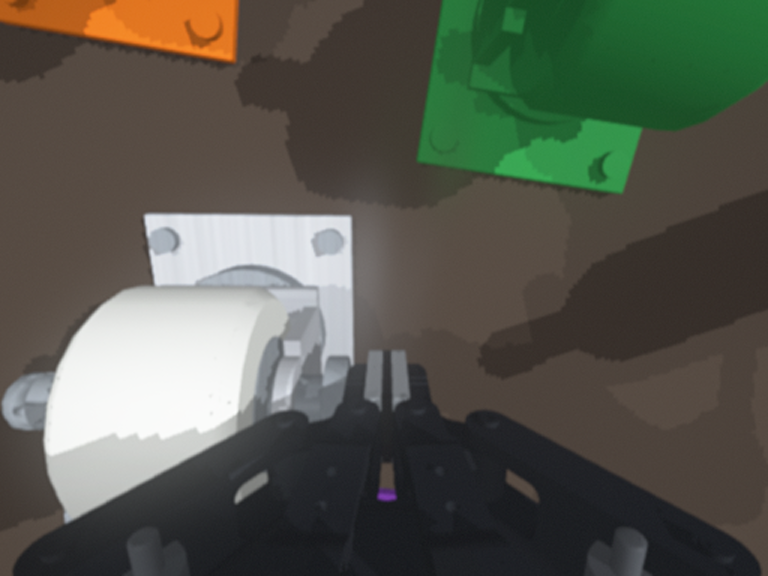

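The head (pixel ~(340,375)) still stands off the fork by several mm. Continuing in small steps.

Emit:
arm_command(moves="0.0 -0.002 0 0 0 0 0;0 -0.004 0 0 0 0 0;0 -0.006 0 0 0 0 0;0 -0.007 0 0 0 0 0;0 -0.008 0 0 0 0 0;0 -0.009 0 0 0 0 0;0 -0.010 0 0 0 0 0;0 -0.010 0 0 0 0 0")

```text
time_s: 4.25
eef_pos: [0.5708, 0.1209, 0.0659]
tool_rot: [0.141, 0.99, 0.004, 0.001]
wrist_force: [1.8, 4.6, 1.0]
finger_gap: -0.0002
grip_force: 2.8
```

Emit:
arm_command(moves="0.0 -0.0005 0 0 0 0 0;0 -0.001 0 0 0 0 0;0 -0.0015 0 0 0 0 0;0 -0.002 0 0 0 0 0;0 -0.0025 0 0 0 0 0;0 -0.003 0 0 0 0 0;0 -0.0035 0 0 0 0 0;0 -0.0035 0 0 0 0 0")

```text
time_s: 4.92
eef_pos: [0.5708, 0.1208, 0.066]
tool_rot: [0.142, 0.99, 0.007, 0.001]
wrist_force: [3.3, 13.1, -0.5]
finger_gap: 0.0001
grip_force: 7.2
```

The force rose to 13 N with no travel, so the axle is home. Backing off, then over to view the hole.

Emit:
arm_command(moves="0 0.012 0 0 0 0 0;0 0.03 -0.01 0 0 0 0;0 0.03 -0.04 0 0 0 0;0 0.03 -0.075 0 0 0 0;0 0.02 -0.11 0 0 0 0;0 -0.01 -0.12 0 0 0 0;0 -0.04 -0.12 0 0 0 0;0 -0.07 -0.12 0 0 0 0")

```text
time_s: 5.58
eef_pos: [0.549, 0.0472, 0.1862]
tool_rot: [0.14, 0.99, 0.002, 0.001]
wrist_force: [-0.8, 0.7, -0.8]
finger_gap: -0.0001
grip_force: 0.0
```

Run:
```python
from h import *
plan(cas(0,-.06,.175),16.5)
```

```text
shift [-0.0065 -0.042   0.011 ] rot [0.28 0.04 0.39]
```

Emit:
arm_command(moves="-0.006 -0.02 0.005 0.3 0 0.4 0;-0.006 -0.038 0.011 0.3 0 0.4 0;-0.006 -0.038 0.011 0.3 0 0.4 0;-0.006 -0.038 0.011 0.3 0 0.4 0;-0.006 -0.038 0.011 0.3 0 0.4 0;-0.006 -0.038 0.011 0.3 0 0.4 0;-0.006 -0.038 0.011 0.3 0 0.4 0;-0.006 -0.038 0.011 0.3 0 0.4 0")

```text
time_s: 6.25
eef_pos: [0.5451, 0.0114, 0.1742]
tool_rot: [0.144, 0.99, 0.001, 0.0]
wrist_force: [0.3, 0.4, 0.2]
finger_gap: 0.0003
grip_force: 0.0
```

Run:
```python
from h import *
snap("wrist","w3"); print(state()["eef_pos"])
for y in(-.044,-.06,-.074):print(y,proj("w3",cas(0,y,.085)),proj("w3",cas(-.01,y,.075)),proj("w3",cas(.01,y,.075)))
u,v=proj("w3",cas(0,-.05,.085)).astype(int)
x0=max(0,u-80);y0=max(0,v-60);print(x0,y0)
crop("w3",x0,y0,x0+160,y0+120,5,"w3b")
```

```text
[0.54505981 0.01129609 0.17417261]
-0.044 [269.42996811 200.97064827] [269.0850707  187.16763259] [268.84995373 207.94137852]
-0.06 [251.37337788 200.9987307 ] [251.50881773 187.19411634] [251.67017757 207.9685176 ]
-0.074 [235.57198367 201.02330574] [236.1278172  187.21729231] [236.63617361 207.99226698]
182 140
```

View pics/w3b.png

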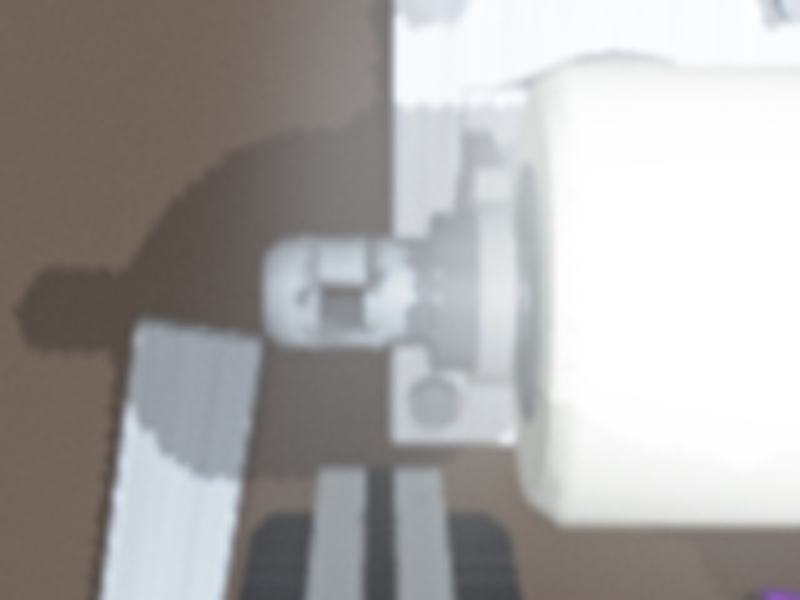

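The hole mouth is the dark square at crop (342,305), full-frame (250.4,201.1). A vertical hole would put it at (251.4,201.0), so the lean is about 0 ± 0.06 rad. Now to the rack.

Run:
```python
from h import *
print(state()["joint_positions"].round(2)); plan([.475,-.20,.20],-20.2)
```

```text
[-0.11  0.27  1.66  0.    1.21 -1.39]
shift [ 0.007  -0.2225 -0.0262] rot [  0.1    0.04 -36.74]
```

Emit:
arm_command(moves="0 -0.01 -0.025 0 0 -5 0.5;0 -0.045 -0.026 0 0 -10 0.5;0.007 -0.08 -0.026 0 0 -16 0.5;0.007 -0.115 -0.026 0 0 -22 0.5;0.007 -0.15 -0.026 0 0 -28 0.5;0.007 -0.185 -0.026 0 0 -34 0.5;0.007 -0.222 -0.026 0 0 -36.7 0.5;0.007 -0.222 -0.026 0 0 -36.7 0.5")

```text
time_s: 6.97
eef_pos: [0.4735, -0.2059, 0.1999]
tool_rot: [-0.173, 0.985, -0.002, -0.0]
wrist_force: [0.9, -0.7, 0.0]
finger_gap: 0.0425
grip_force: 0.0
```

Run:
```python
from h import *
snap("wrist","w4"); print(state()["eef_pos"],state()["finger_gap"])
print(proj("w4",[.482,-.202,.097]))
crop("w4",120,40,392,244,2.9,"w4b")
```

```text
[ 0.47418105 -0.20289348  0.19975118] 0.04266548618598786
[259.59769655 206.43269558]
```

View pics/w4b.png

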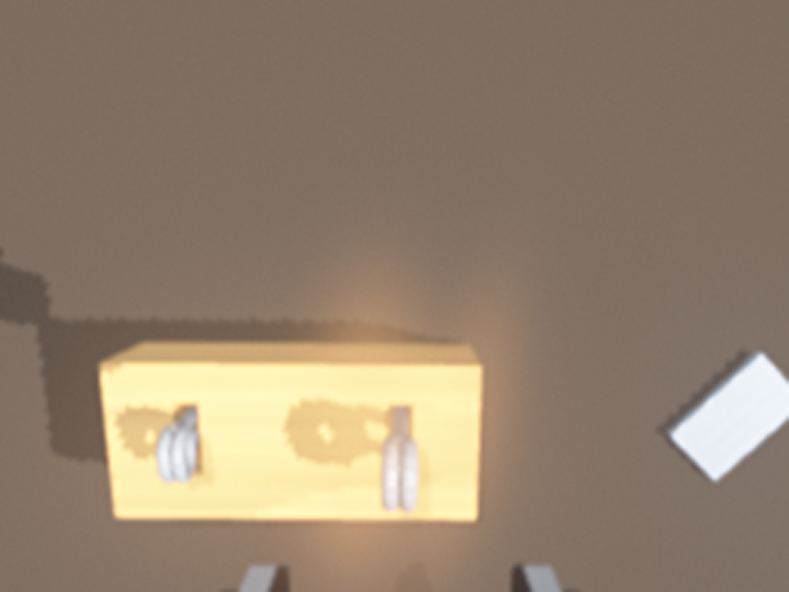

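The larger clip (wider coil) is at crop (400,472), full-frame (257.9,202.8). The small clip is at crop (180,450).

Run:
```python
from h import *
f=lambda x,y,z:onz("w4",120+x/2.9,40+y/2.9,z)
c=f(400,472,.084);print("coil",c)
K=[f(*q,.052) for q in[(101,364),(483,364),(478,520),(115,518)]];K=np.array(K);print(K.round(4))
ctr=K.mean(0);y=K[1]-K[0]+K[2]-K[3];yaw=np.degrees(np.arctan2(y[0],y[1]));print(ctr,yaw)
a=np.radians(yaw);ry=np.array([np.sin(a),np.cos(a),0]);rx=np.array([np.cos(a),-np.sin(a),0])
print("coil in rack",(c-ctr)@rx,(c-ctr)@ry,"slot",(f(400,407,.052)-ctr)@rx,(f(400,407,.052)-ctr)@ry)
plan([c[0],c[1],.072],yaw)
```

```text
coil [ 0.48308292 -0.20331385  0.084     ]
[[ 0.4911 -0.3178  0.052 ]
 [ 0.4431 -0.1854  0.052 ]
 [ 0.501  -0.1645  0.052 ]
 [ 0.5486 -0.2981  0.052 ]]
[ 0.4959725  -0.24143299  0.052     ] -19.777657788792865
coil in rack 0.0007691511726722888 0.0402320548244152 slot -0.014414284413883548 0.04012067171460888
shift [-0.0081 -0.0035  0.1278] rot [0.02 0.04 0.05]
```

Emit:
arm_command(moves="-0.008 -0.0035 0.02 0 0 0 0.5;-0.008 -0.0035 0.045 0 0 0 0.5;-0.008 -0.0035 0.07 0 0 0 0.5;-0.008 -0.0035 0.095 0 0 0 0.5;-0.008 -0.0035 0.115 0 0 0 0.5;-0.008 -0.0035 0.128 0 0 0 0.5;-0.008 -0.0035 0.132 0 0 0 0.5;-0.008 -0.0035 0.132 0 0 0 0.5")

```text
time_s: 7.68
eef_pos: [0.4832, -0.1989, 0.0667]
tool_rot: [-0.175, 0.985, 0.002, -0.001]
wrist_force: [-0.5, -0.1, 0.5]
finger_gap: 0.0424
grip_force: 0.0
```

Emit:
arm_command(moves="0 0 0 0 0 0 0.45;0 0 0 0 0 0 0.35;0 0 0 0 0 0 0.25;0 0 0 0 0 0 0.15;0 0 0 0 0 0 0.05;0 0 0 0 0 0 0;0 0 0 0 0 0 0;0 0 0 0 0 0 0")

```text
time_s: 8.35
eef_pos: [0.4843, -0.2009, 0.0687]
tool_rot: [-0.174, 0.985, 0.0, 0.001]
wrist_force: [0.4, 0.5, 6.1]
finger_gap: 0.0114
grip_force: 59.4
```

Run:
```python
from h import *
s=state();print(s["eef_pos"],s["finger_gap"],s["grip_force"],s["wrist_force"])
```

```text
[ 0.48425823 -0.20089854  0.06868062] 0.011382272158491066 59.35078024864197 [0.37470044 0.52955196 6.12018649]
```

Emit:
arm_command(moves="0 0 -0.006 0 0 0 0;0 0 -0.016 0 0 0 0;0 0 -0.032 0 0 0 0;0 0 -0.05 0 0 0 0;0 0 -0.07 0 0 0 0;0 0 -0.09 0 0 0 0;0 0 -0.11 0 0 0 0;0 0 -0.12 0 0 0 0")

```text
time_s: 9.02
eef_pos: [0.484, -0.2007, 0.1905]
tool_rot: [-0.174, 0.985, 0.0, 0.002]
wrist_force: [0.7, -0.3, -0.8]
finger_gap: 0.0109
grip_force: 58.8
```

Run:
```python
from h import *
s=state();print(s["eef_pos"],s["finger_gap"],s["grip_force"],s["wrist_force"])
# straight leg at tool x +10 -> TCP at castor x = hole + 10mm
plan(cas(.010,-.061,.165),16.5)
```

```text
[ 0.48404345 -0.20067123  0.19053208] 0.010917784984831674 58.82637619972229 [ 0.67137789 -0.31350496 -0.77230372]
shift [-0.1339  0.1661  0.0259] rot [ 0.04  0.2  36.58]
```

Emit:
arm_command(moves="-0.019 0.024 0 0 0 6 0;-0.038 0.048 0 0 0 12 0;-0.057 0.071 0 0 0 18 0;-0.076 0.095 0 0 0 24 0;-0.096 0.119 0 0 0 30 0;-0.115 0.143 0.01 0 0 36.6 0;-0.134 0.166 0.02 0 0 36.6 0;-0.134 0.166 0.026 0 0 36.6 0")

```text
time_s: 9.68
eef_pos: [0.5527, 0.0065, 0.1611]
tool_rot: [0.142, 0.99, 0.003, -0.001]
wrist_force: [-0.0, 0.7, -1.7]
finger_gap: 0.011
grip_force: 58.9
```

Run:
```python
from h import *
snap("side","s5"); snap("wrist","w5"); s=state();print(s["eef_pos"],R.from_quat(s["tool_rot"]).as_matrix().round(3).tolist())
print("side hole",proj("s5",cas(0,-.06,.085)),"tip nominal",proj("s5",cas(0,-.06,.105)))
print("wrist hole",proj("w5",cas(0,-.06,.085)))
a=cv2.imread("pics/s5.png")[110:220,200:320];b=cv2.imread("pics/w5.png")[130:330,170:350]
C=np.zeros((600,800,3),np.uint8);C[:366,:400]=cv2.resize(a,(400,366),interpolation=2);C[:440,405:801]=cv2.resize(b,(395,440),interpolation=2)
cv2.imwrite("pics/m5.png",C[:440])
```

```text
[0.55082552 0.00253167 0.16057405] [[-0.96, 0.282, -0.004], [0.282, 0.96, 0.002], [0.004, 0.001, -1.0]]
side hole [258.60866216 199.96454081] tip nominal [258.50746477 192.85486951]
wrist hole [257.36110627 197.61898539]
```

View pics/m5.png

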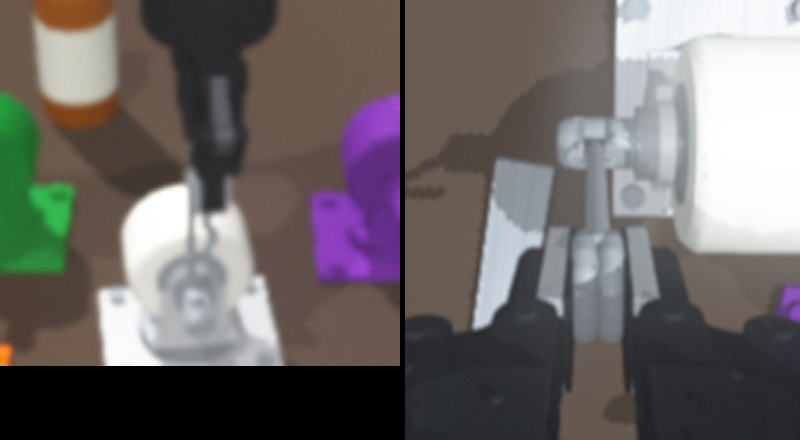

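Run:
```python
from h import *
d=np.load("pics/w5.npz");W=d["W"];s=state()
T=np.eye(4);T[:3,:3]=R.from_quat(s["tool_rot"]).as_matrix();T[:3,3]=s["eef_pos"]
for x in(.010,.013):print("tip pred",x,proj("w5",(T@[x,0,.060,1])[:3]))
h=onz("w3",250.4,201.1,.085);print("hole castor",(h-C0)@CX,(h-C0)@CY)
print("hole in w5",proj("w5",h),"axle rows",proj("w5",cas(-.01,-.06,.075)),proj("w5",cas(.01,-.06,.075)),"axle end",proj("w5",cas(0,-.075,.08)))
print("tip castor nominal",(T@[.010,0,.060,1])[:3]-C0, [((T@[.010,0,.060,1])[:3]-C0)@v for v in(CX,CY)])
snap("wrist","w6")
crop("w6",215,165,295,225,10,"w6b")
```

```text
tip pred 0.01 [256.83622815 200.27773902]
tip pred 0.013 [256.83635749 196.55613912]
hole castor 9.280376640313781e-05 -0.06088377152242966
hole in w5 [256.31924678 197.72339574] axle rows [257.38520875 183.02349   ] [257.3132612  205.28886593] axle end [239.62464945 195.87224167]
tip castor nominal [-0.01960218 -0.05722939  0.10061757] [np.float64(-0.002545342417468989), np.float64(-0.060450007913917574)]
```

View pics/w6b.png

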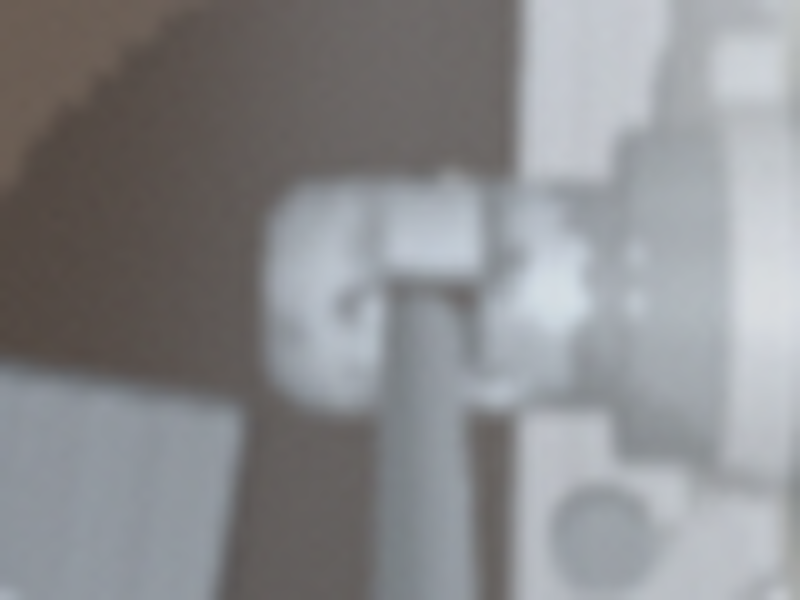

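The tip (crop (428,285), full-frame (257.8,193.5)) is level with the hole along the axle. It stands about 4.8 mm to castor -x, matching the 1.9 mm grasp offset. Shifting, then going down to feel.

Emit:
arm_command(moves="-0.002 0 0 0 0 0 0;-0.0048 0 0.002 0 0 0 0;-0.0048 0 0.004 0 0 0 0;-0.0048 0 0.006 0 0 0 0;-0.0048 0 0.008 0 0 0 0;-0.0048 0 0.01 0 0 0 0;-0.0048 0 0.01 0 0 0 0;-0.0048 0 0.01 0 0 0 0")

```text
time_s: 10.5
eef_pos: [0.5567, -0.0, 0.1519]
tool_rot: [0.144, 0.99, 0.001, -0.0]
wrist_force: [-0.4, -0.5, -1.3]
finger_gap: 0.0113
grip_force: 58.9
```

Run:
```python
from h import *
s=state();e=s["eef_pos"];print(e,(e-C0)@CX,(e-C0)@CY,s["wrist_force"],R.from_quat(s["tool_rot"]).as_matrix()[:,2].round(4))
print("leg centre castor x,y nominal", (e-C0)@CX-.0119,(e-C0)@CY)
snap("wrist","w7"); 
T=np.eye(4);T[:3,:3]=R.from_quat(s["tool_rot"]).as_matrix();T[:3,3]=e
print("hole centre",proj("w7",onz("w3",250.4,201.1,.085)),"tip edge pred",proj("w7",(T@[.0149,0,.0607,1])[:3]))
crop("w7",215,165,295,225,10,"w7b")
```

```text
[ 5.56710957e-01 -4.34637531e-05  1.51896033e-01] 0.014089551710946021 -0.061275469879493005 [-0.44699257 -0.4680413  -1.25651971] [ 1.0e-04  1.8e-03 -1.0e+00]
leg centre castor x,y nominal 0.0021895517109460205 -0.061275469879493005
hole centre [259.26560852 192.40633769] tip edge pred [258.96300067 193.44392293]
```

View pics/w7b.png

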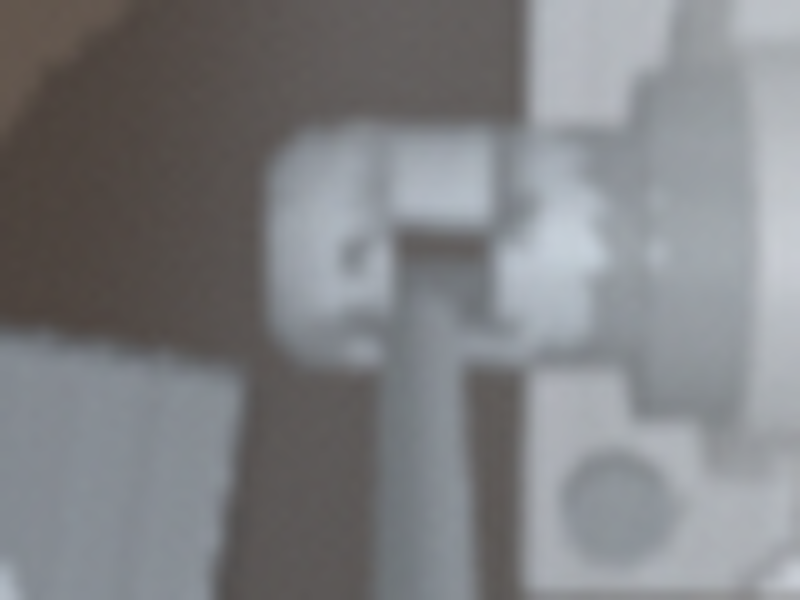

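The hole spans crop columns 393–497 and rows 230–335, with the tip centred at column 429, top edge row 295. The tip needs about +1 mm in tool y and +2.2 mm in tool x.

Emit:
arm_command(moves="0.0022 0.001 0 0 0 0 0;0.0022 0.001 0.002 0 0 0 0;0.0022 0.001 0.004 0 0 0 0;0.0022 0.001 0.006 0 0 0 0;0.0022 0.001 0.0075 0 0 0 0;0.0022 0.001 0.009 0 0 0 0;0.0022 0.001 0.01 0 0 0 0;0.0022 0.001 0.01 0 0 0 0")

```text
time_s: 11.22
eef_pos: [0.5549, 0.0016, 0.1418]
tool_rot: [0.144, 0.99, 0.001, -0.0]
wrist_force: [-0.3, 0.3, -1.0]
finger_gap: 0.0109
grip_force: 58.9
```

```bash
cat > st.py <<'E'
from h import *
s=state();e=s["eef_pos"];f=s["wrist_force"];print("castor x,y",((e-C0)@CX).round(4),((e-C0)@CY).round(4),"z",e[2].round(4),"F castor",(f@CX).round(1),(f@CY).round(1),f[2].round(1),"gap",s["finger_gap"].round(4),"M",s["ft_torque"].round(2),"zdir",R.from_quat(s["tool_rot"]).as_matrix()[:,2].round(3))
E
python3 st.py
```

```text
Traceback (most recent call last):
  File "st.py", line 2, in <module>
    s=state();e=s["eef_pos"];f=s["wrist_force"];print("castor x,y",((e-C0)@CX).round(4),((e-C0)@CY).round(4),"z",e[2].round(4),"F castor",(f@CX).round(1),(f@CY).round(1),f[2].round(1),"gap",s["finger_gap"].round(4),"M",s["ft_torque"].round(2),"zdir",R.from_quat(s["tool_rot"]).as_matrix()[:,2].round(3))
                                                                                                                                                                                              ^^^^^^^^^^^^^^^^^^^^^
AttributeError: 'float' object has no attribute 'round'
```

No force with the tip nominally 4 mm below the axle's top, so it is in the hole. Continuing.

Emit:
arm_command(moves="0 0 0.002 0 0 0 0;0 0 0.004 0 0 0 0;0 0 0.006 0 0 0 0;0 0 0.008 0 0 0 0;0 0 0.01 0 0 0 0;0 0 0.012 0 0 0 0;0 0 0.014 0 0 0 0;0 0 0.014 0 0 0 0")

```text
time_s: 11.88
eef_pos: [0.5548, 0.0017, 0.1275]
tool_rot: [0.144, 0.99, 0.001, -0.0]
wrist_force: [-0.8, -0.3, -0.5]
finger_gap: 0.0108
grip_force: 58.9
```

```bash
sed -i 's/s\["finger_gap"\].round(4)/s["finger_gap"]/' st.py; python3 st.py
```

```text
castor x,y 0.0117 -0.0602 z 0.1275 F castor -0.7 -0.5 -0.5 gap 0.010794147276441502 M [-0.01  0.07 -0.  ] zdir [-0.     0.002 -1.   ]
```

Emit:
arm_command(moves="0 0 0.0015 0 0 0 0;0 0 0.003 0 0 0 0;0 0 0.0045 0 0 0 0;0 0 0.006 0 0 0 0;0 0 0.007 0 0 0 0;0 0 0.008 0 0 0 0;0 0 0.009 0 0 0 0;0 0 0.01 0 0 0 0")

```text
time_s: 12.55
eef_pos: [0.5557, 0.0015, 0.1184]
tool_rot: [0.144, 0.99, 0.001, 0.001]
wrist_force: [1.3, -1.4, 1.5]
finger_gap: 0.0109
grip_force: 59.1
```

```bash
python3 st.py
```

```text
castor x,y 0.0127 -0.0601 z 0.1184 F castor 1.6 -1.0 1.5 gap 0.010947558848926436 M [-0.1  -0.15  0.01] zdir [ 0.002  0.001 -1.   ]
```

Contact is beginning. Riding over slowly.

Emit:
arm_command(moves="0 0 0.001 0 0 0 0;0 0 0.002 0 0 0 0;0 0 0.003 0 0 0 0;0 0 0.004 0 0 0 0;0 0 0.005 0 0 0 0;0 0 0.006 0 0 0 0;0 0 0.007 0 0 0 0;0 0 0.0075 0 0 0 0")

```text
time_s: 13.22
eef_pos: [0.5554, 0.0016, 0.1103]
tool_rot: [0.144, 0.99, 0.001, 0.0]
wrist_force: [3.6, -1.0, -0.4]
finger_gap: 0.0111
grip_force: 59.0
```

```bash
python3 st.py
```

```text
castor x,y 0.0124 -0.0601 z 0.1103 F castor 3.7 0.0 -0.4 gap 0.011057928687314245 M [-0.16 -0.54 -0.03] zdir [ 0.001  0.002 -1.   ]
```

Emit:
arm_command(moves="0 0 0.001 0 0 0 0;0 0 0.002 0 0 0 0;0 0 0.003 0 0 0 0;0 0 0.004 0 0 0 0;0 0 0.005 0 0 0 0;0 0 0.006 0 0 0 0;0 0 0.007 0 0 0 0;0 0 0.008 0 0 0 0")

```text
time_s: 13.88
eef_pos: [0.5544, 0.0018, 0.1022]
tool_rot: [0.144, 0.99, 0.001, -0.001]
wrist_force: [1.1, -0.8, -1.2]
finger_gap: 0.0113
grip_force: 59.0
```

```bash
python3 st.py
```

```text
castor x,y 0.0113 -0.0601 z 0.1022 F castor 1.3 -0.4 -1.2 gap 0.011257489952683419 M [-0.08 -0.3  -0.04] zdir [-0.001  0.002 -1.   ]
```

Nominally 2.5 mm short. Half-millimetre steps until it touches the stop.

Emit:
arm_command(moves="0 0 0.0005 0 0 0 0;0 0 0.001 0 0 0 0;0 0 0.0014 0 0 0 0;0 0 0.0018 0 0 0 0;0 0 0.0022 0 0 0 0;0 0 0.0025 0 0 0 0;0 0 0.0025 0 0 0 0;0 0 0.0025 0 0 0 0")

```text
time_s: 14.55
eef_pos: [0.5548, 0.0018, 0.1]
tool_rot: [0.144, 0.99, 0.001, -0.0]
wrist_force: [-0.3, -0.6, -0.3]
finger_gap: 0.0106
grip_force: 59.0
```

```bash
python3 st.py
```

```text
castor x,y 0.0118 -0.0601 z 0.1 F castor -0.1 -0.7 -0.3 gap 0.010590749241522845 M [-0.02  0.01 -0.03] zdir [-0.     0.002 -1.   ]
```

Emit:
arm_command(moves="0 0 0.0003 0 0 0 0;0 0 0.0006 0 0 0 0;0 0 0.0009 0 0 0 0;0 0 0.0012 0 0 0 0;0 0 0.0014 0 0 0 0;0 0 0.0016 0 0 0 0;0 0 0.0016 0 0 0 0;0 0 0.0016 0 0 0 0")

```text
time_s: 15.22
eef_pos: [0.5553, 0.0017, 0.0985]
tool_rot: [0.144, 0.99, 0.001, 0.0]
wrist_force: [0.6, 0.0, -0.3]
finger_gap: 0.0111
grip_force: 59.0
```

```bash
python3 st.py
```

```text
castor x,y 0.0122 -0.06 z 0.0985 F castor 0.6 0.2 -0.3 gap 0.011098944816625218 M [-0.04 -0.09 -0.04] zdir [ 0.001  0.002 -1.   ]
```

Emit:
arm_command(moves="0 0 0.0003 0 0 0 0;0 0 0.0006 0 0 0 0;0 0 0.0009 0 0 0 0;0 0 0.0012 0 0 0 0;0 0 0.0014 0 0 0 0;0 0 0.0016 0 0 0 0;0 0 0.0016 0 0 0 0;0 0 0.0016 0 0 0 0")

```text
time_s: 15.88
eef_pos: [0.5556, 0.0017, 0.097]
tool_rot: [0.144, 0.99, 0.001, 0.001]
wrist_force: [2.4, -0.3, 1.5]
finger_gap: 0.0108
grip_force: 59.2
```

```bash
python3 st.py
```

```text
castor x,y 0.0125 -0.06 z 0.097 F castor 2.4 0.4 1.5 gap 0.010829584433250394 M [-0.06 -0.34 -0.02] zdir [ 0.002  0.002 -1.   ]
```

Emit:
arm_command(moves="0 0 0.0002 0 0 0 0;0 0 0.0004 0 0 0 0;0 0 0.0006 0 0 0 0;0 0 0.0008 0 0 0 0;0 0 0.001 0 0 0 0;0 0 0.0012 0 0 0 0;0 0 0.0012 0 0 0 0;0 0 0.0012 0 0 0 0")

```text
time_s: 16.55
eef_pos: [0.5557, 0.0016, 0.0965]
tool_rot: [0.144, 0.99, 0.001, 0.001]
wrist_force: [1.8, -0.7, 6.9]
finger_gap: 0.0113
grip_force: 59.9
```

```bash
python3 st.py
```

```text
castor x,y 0.0127 -0.06 z 0.0965 F castor 1.9 -0.2 6.9 gap 0.011265703306819816 M [-0.1  -0.18  0.03] zdir [ 0.002  0.002 -1.   ]
```

A hard stop at 7 N: the clip is home. Relax 1 mm, open slightly and lift straight up.

Emit:
arm_command(moves="0 0 -0.0005 0 0 0 0;0 0 -0.001 0 0 0 0;0 0 -0.001 0 0 0 0.16;0 0 -0.001 0 0 0 0.2;0 0 -0.001 0 0 0 0.24;0 0 -0.001 0 0 0 0.24;0 0 -0.001 0 0 0 0.24;0 0 -0.001 0 0 0 0.24")

```text
time_s: 17.22
eef_pos: [0.5547, 0.0018, 0.0964]
tool_rot: [0.144, 0.99, 0.001, -0.0]
wrist_force: [-0.2, -0.3, 0.3]
finger_gap: 0.0205
grip_force: 0.0
```

```bash
python3 st.py
```

```text
castor x,y 0.0117 -0.0601 z 0.0964 F castor -0.1 -0.4 0.3 gap 0.02048175687308795 M [-0.03  0.04 -0.02] zdir [-0.     0.002 -1.   ]
```

Emit:
arm_command(moves="0 0 -0.005 0 0 0 0.24;0 0 -0.015 0 0 0 0.24;0 0 -0.03 0 0 0 0.24;0 0 -0.045 0 0 0 0.24;0 0 -0.06 0 0 0 0.24;0 0 -0.08 0 0 0 0.24;0 0 -0.1 0 0 0 0.24;0 0 -0.1 0 0 0 0.24")

```text
time_s: 17.88
eef_pos: [0.5579, 0.0012, 0.2019]
tool_rot: [0.144, 0.99, 0.001, 0.005]
wrist_force: [0.8, -1.5, 0.6]
finger_gap: 0.0209
grip_force: 0.0
```

Run:
```python
from h import *
snap("wrist","w8");snap("side","s8")
u,v=proj("w8",cas(0,-.05,.1)).astype(int);print(u,v,"coil pred",proj("w8",cas(.010,-.06,.115)))
a=cv2.imread("pics/w8.png")[max(0,v-50):v+50,u-65:u+65];b=cv2.imread("pics/s8.png")[140:230,210:310]
C=np.zeros((370,800,3),np.uint8);a=cv2.resize(a,(455,350),interpolation=2);C[:350,:455]=a;C[:300,460:793]=cv2.resize(b,(333,300),interpolation=2)
print("side",(proj("s8",cas(.01,-.06,.115))-[210,140])*3.33+[460,0]);cv2.imwrite("pics/m8.png",C)
```

```text
269 180 coil pred [258.17088519 195.30915888]
side [637.18449021 162.4740544 ]
```

View pics/m8.png

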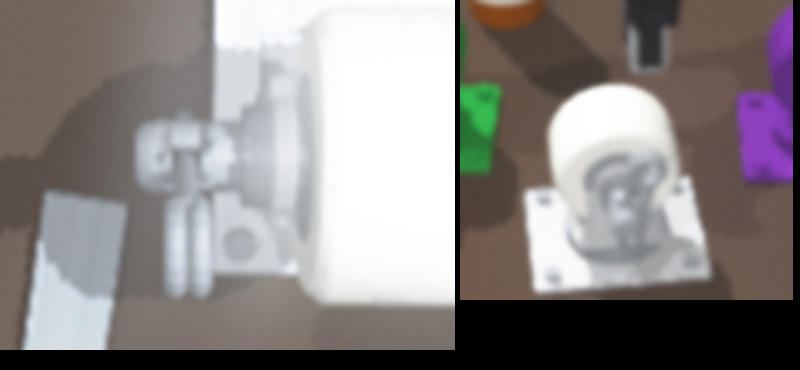

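The clip sits coil-up on the axle: coil at m8 (189,248) in the wrist view and (643,168) in the side view, within a few mm of prediction and square to the axle. The gripper is clear, so I'm handing in.

```bash
python3 -c "
from workcell import env
print(env.job_done())"
```

```text
the job is handed in; nothing more can be done
None
```

I pushed the axle home, pressed the larger clip through the cross-hole to its stop (about 7 N at the end), and released it. I handed the job in at about 18 s of the 72 s limit; the hand-in returned no verdict. After release, the last pictures showed the clip coil-up and square to the axle, with its coil leaning a few mm towards the castor's +x.

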